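# Return the parts tray to its bench bay

## Robot

A 6-joint arm with a two-finger parallel gripper is mounted at the origin on the work surface. World frame = base frame: x ahead of the robot, y to its left, z up, the work surface at z = 0. Lengths are in m, angles in rad, forces in N, time in s.
With the tool pointing down it reaches from about 0.35 to 0.925 m from the base axis. Payload 6.4 kg.
Tool frame: the origin (TCP) lies midway between the tips of the shut fingers; the grasp point (between the pads) lies 19 mm behind it; y points along the fingers, x is the direction in which the jaws open and shut, and the axes are right-handed (so a half turn about y gives the same grasp; the last joint's range is limited). The gripper opens to 94 mm and grips with 3 to 60 N. Pads are 16 mm wide; open, the fingers measure 119 mm over their backs; the gripper's body (75 mm by 177 mm) begins 78 mm behind the grasp point.
Start: joints at [-0.174, 0.245, 1.558, -0, 1.339, -0.174], TCP at [0.65, 0, 0.205] pointing down, gripper open.
Joint ranges: [-3.13, 3.13], [-1.02, 2.26], [0.13, 2.54], [-0.95, 4.09], [0.21, 2.88], [-2.74, 2.74]. Speed limits (rad/s): [2.57, 2.57, 3.14, 3.14, 3.14, 3.14].

## Interface

Orientations are given as a unit quaternion [w, x, y, z].
In Python, from workcell import sensors, optics, workorder gives the robot as it stands.
- The arm moves only by the tool send_rows, never from a script. Its arguments are lists of equal length, an entry for each row: "delta_pos": the shift along the world's x, y, z as a fraction of full scale, a list of three; "rotation": the turn, a rotation vector about the world's x, y, z as a fraction of full scale, a list of three. A call has 1 to 8 rows; each row is the pose to reach, as a shift and turn from the pose commanded when the call began, turning the shorter way round; what a row does not reach only later rows make up. Full scale, the value 1, is 25 cm for a shift and pi rad for a turn. A row lasts 1/12 s, in which the tool goes at most 41.7 mm and 7.16 degrees, less where a joint would pass 70% of its speed; a pose out of reach is approached as far as the arm can. A call with a number of a shift or a turn outside -1 to 1 is refused whole. A call with a gripper value outside its range is refused whole. "claw" is the closure, from 0 (fully open) to 1 (shut), set as the call begins (left out, the last holds). The fingers move at their own pace and stop on an object; the grip force is fixed at half the most. Time passes only in rows, so rows that repeat a pose let the fingers close. It gives the time, the measured TCP pose, the force and the opening at its end, in the units of the state.
- sensors.read_state(): the state, without advancing time (a new reading comes with each control period).
- optics.camera(name): name is "scene" or "side" or "wrist"; returns a dict with "pixels" (384x512x3 uint8, red, green, blue), "z_map" (384x512 float32, m along the optical axis (not along the pixel's ray), 0 where there is no reading), "K" (3x3 intrinsics, pixels), "dist_coeffs" ([k1, k2, p1, p2, k3] as OpenCV has them; the pictures are not rectified), "R" (3x3) and "t" (3): a world point X has camera coordinates R X + t. Camera axes: x right, y down, z forward; pixel columns grow to the right and rows downward; lengths in m; the calibration is good to about 2 mm. A picture is of the moment at which its call begins.
- workorder.hand_in(): hands the job in, once; it reports no verdict.
The state is a dict: "clock": time; "qpos": joint angles; "dq": joint speeds; "joint_efforts": joint torques, N m; "tcp_pos": TCP position; "tcp_rot": TCP orientation; "ft_force": force on the tool from outside, world axes, zero at the start; "torque": the same for the moment, N m; "opening": opening from 0.0 (shut) to 1.0 (fully open).
Only numpy, scipy, OpenCV 4.12 (cv2) and the standard library are available. Lean on these libraries where they do the work, as an engineer would, in place of code of your own. Each camera call takes 0.05 s, during which the arm holds its last target.

## Task

Put the loose white pipe coupling into the steel parts tray, then slide the tray by its bar handle into the open bay of the grey bench cabinet until it is fully home against the back stop. The guides inside the bay are out of sight and not quite where you would expect, so feel for the left guide wall with the tray's side and slide in along it, never forcing the tray against the cabinet. Leave the other fittings and tools on the bench where they are.

Things in the scene. Friction and masses are not known exactly. Their poses are not given: they have to be found in the camera images.
- coupling_center (a point): Centre (25 mm above its foot) of a white plastic pipe coupling standing on the bench: a plain straight tube 44 mm across, 50 mm tall, 4 mm wall, about 70 g, closed inside by a thin web half-way up. z runs along the tube.
- tray_center (a point): Middle of the loose open steel parts tray, 17 mm above its underside. Tray: 140 mm long (x), 110 mm wide (y), walls 34 mm high and 4 mm thick, floor 4 mm thick, about 0.4 kg, empty, flat on the bench. +x points from the handle to the leading end, the one that goes into the bay first; the leading end is 70 mm from this point.
- tray_handle (a point): Centre of the tray's bar handle, 112 mm behind the tray's middle (-x of the tray), 50 mm up. The bar is 60 mm long along the tray's y, 12 mm thick along x, 16 mm high (42 to 58 mm above the bench); 30 mm is free between the bar and the tray's near wall, except for two 6 mm wide arms at 26 mm either side of the middle. Pinch it from above, mid-way. Axes as the tray's. Pushed flat the tray drags and sticks on the bench; eased up 3 mm at the bar it slides freely.
- cabinet: Low grey steel cabinet fixed to the bench, 85 mm high, with parts bins 35 mm high on the rear of its roof (from 97 mm behind the front face on). Origin: on the bench, at the middle of the bay's mouth, in the front face. +x runs level into the bay, +y to the left. A closed drawer front with a small handle lies left of the bay.
- bay_mouth (a point): Middle of the bay's mouth, 40 mm above the cabinet's origin, same axes. Mouth 196 mm wide, 77 mm high, the bench is its floor. Inside, out of sight, a straight rigid left guide wall, 45 mm high, runs along x from 2 mm in to the stop. It is set differently each time and cannot be measured: its face lies 37.5 to 77.5 mm to the left (+y) of this point. Its end is blunt.
- rail_start (a point): Point on the bay's centre line 77 mm in from the mouth (axes as the cabinet's): here the blunt right guide rail begins and runs on to the stop, 45 mm high. Its face is 113 mm right of the left wall's face, wherever that is, so the 110 mm tray has 3 mm of play. Before this point the bay is free on the right as far as 98 mm from the centre line.
- bay_home (a point): Where the tray's middle is when it is home (but for up to 23 mm sideways): on the bay's centre line, 65 mm in from the mouth, 17 mm up, axes as the cabinet's. The tray's leading end then rests on the flat rigid back stop, 135 mm in, and its near wall is 5 mm outside the mouth. The force between the tray and the cabinet with its guides must stay below 30 N throughout.
- elbow: White plastic 90 degree pipe elbow lying on the bench, two stubs 52 mm long, 44 mm high; origin under its corner. Not to be disturbed.
- tee: White plastic pipe tee lying on the bench, 100 mm long, 40 mm high; origin under the middle. Not to be disturbed.
- flange: Square grey metal flange plate 90 x 90 x 14 mm with a centre hole, flat on the bench; origin under its middle. Not to be disturbed.
- wrench: Steel wrench lying on the bench; origin under its middle. Not to be disturbed.
- jar: Closed jar 70 mm across, 110 mm tall, standing; origin under its middle. Not to be disturbed.
- nipple: Brass pipe nipple lying on the bench, 90 mm long, 28 mm high; origin under its middle. Not to be disturbed.
There are look-alikes about, which are no part of the job. Leave any blue or green look-alike of the part that bears tray_center alone.

How it is judged:
By the outcome, as a careful person would: the job done as asked, in the order asked, and still so for the second after the job is handed in, with the robot touching nothing.
It also fails if it takes over 69 s, if anything falls off the work surface, if the arm or the gripper's body presses on something with over 40 N, if the wrist force passes 120 N, or if a joint passes its speed limit or range.

## Working session

There is one attempt and no reset: what is moved stays moved. The work goes in short steps, Python scripts to look and compute and a tool call to move; the robot and the scene stay as the last step left them, time stands still between calls to the robot, and variables do not carry over. Pictures are saved under pics/ and viewed, and the job is handed in when it is done.

Besides the shell and the picture viewer there is one more tool, called after ">>>" as name(argument=value, ...) on one line, values as JSON. send_rows: Moves the arm, as the interface text tells. Shift numbers are shares of 25 cm and turn numbers shares of pi rad, none past 1 either way. Its arguments: {"type":"object","properties":{"delta_pos":{"type":"array","items":{"type":"array","items":{"type":"number","minimum":-1,"maximum":1}}},"rotation":{"type":"array","items":{"type":"array","items":{"type":"number","minimum":-1,"maximum":1}}},"claw":{"type":"number"}},"required":["delta_pos","rotation"]}

```bash
mkdir -p pics; ls; cat > h.py <<'E'
import numpy as np, cv2, pickle
from workcell import sensors, optics, workorder
def shot(name,fn):
    d=optics.camera(name); cv2.imwrite('pics/'+fn+'.png',cv2.cvtColor(d['pixels'],cv2.COLOR_RGB2BGR)); pickle.dump(d,open('pics/'+fn+'.pkl','wb')); return d
def ld(fn): return pickle.load(open('pics/'+fn+'.pkl','rb'))
def und(d,uv): return cv2.undistortPoints(np.array(uv,float).reshape(-1,1,2),np.array(d['K']),np.array(d['dist_coeffs'])).reshape(-1,2)
def atz(d,uv,z):
    n=und(d,uv); R=np.array(d['R']);t=np.array(d['t']); c=-R.T@t; o=[]
    for a in n:
        r=R.T@np.array([a[0],a[1],1]); o.append(c+r*(z-c[2])/r[2])
    return np.array(o)
def cloud(d):
    z=d['z_map']; v,u=np.mgrid[0:384,0:512]; n=und(d,np.stack([u.ravel(),v.ravel()],1))
    P=np.c_[n,np.ones(len(n))]*z.reshape(-1,1); P=(P-np.array(d['t']))@np.array(d['R']); P[z.ravel()==0]=np.nan
    return P.reshape(384,512,3)
E
python3 - <<'E'
from h import *
for n in ['scene','side','wrist']: 
    d=shot(n,n+'0'); print(n,-np.array(d['R']).T@d['t'])
print(sensors.read_state())
E
```

```text
pics
scene [1.17982818 0.69781587 1.08377974]
side [-0.04686354 -0.87524451  0.80367019]
wrist [0.64984802 0.070796   0.38347167]
{'clock': 0.15, 'qpos': array([-1.74126905e-01,  2.45634323e-01,  1.55868098e+00,  6.52356949e-06,
        1.33868638e+00, -1.74050860e-01]), 'dq': array([ 0.00040413, -0.00190485, -0.00374012, -0.00073984,  0.00014214,
       -0.00169494]), 'joint_efforts': array([ 8.87750393e-04, -4.16263855e+01, -3.14982533e+01,  6.85620052e-02,
        3.16100603e-02, -6.42144232e-05]), 'tcp_pos': array([6.49565901e-01, 6.65892891e-05, 2.04639355e-01]), 'tcp_rot': array([ 7.07195103e-01, -7.07018107e-01,  5.17665282e-04,  4.62829397e-04]), 'ft_force': array([ 0.36437688, -0.68988681, -0.75789164]), 'torque': array([ 0.04009865, -0.01125802,  0.03003619]), 'opening': 1.0014963528339687}
```

View pics/scene0.png

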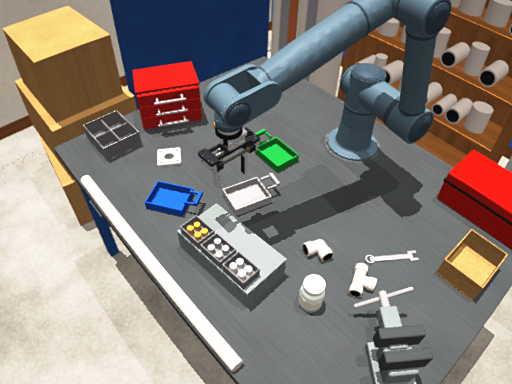

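View pics/side0.png

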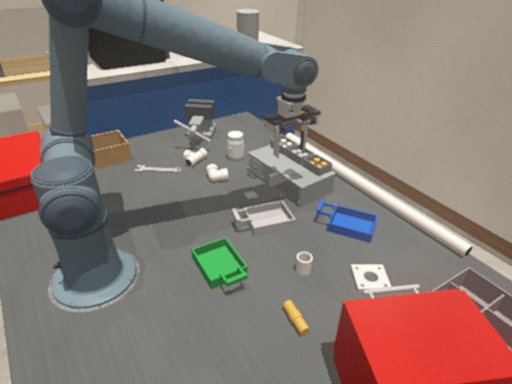

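View pics/wrist0.png

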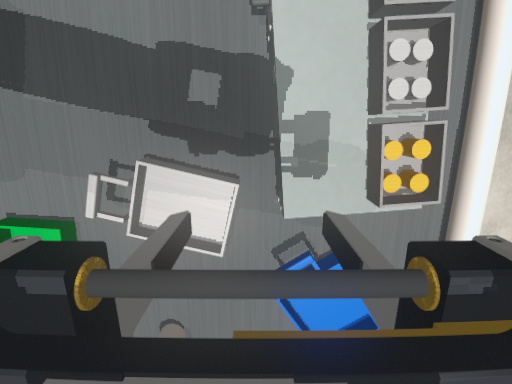

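```bash
python3 - <<'E'
from h import *
d=ld('wrist0'); P=cloud(d)
s=ld('side0'); S=cloud(s)
np.set_printoptions(precision=4,suppress=True)
for n,u,v in [('tray floor',185,205),('bar',94,197),('roof',320,100),('bench',200,40)]: print(n,P[v,u])
for n,u,v in [('coupl',304,257),('coupl',300,256),('tray',265,216),('bar',240,217),('nip',295,317),('flange',371,280)]: print(n,S[v,u])
D=ld('scene0'); C=cloud(D)
import itertools
def top(A,xr,yr,zr):
    m=(A[...,0]>xr[0])&(A[...,0]<xr[1])&(A[...,1]>yr[0])&(A[...,1]<yr[1])&(A[...,2]>zr[0])&(A[...,2]<zr[1]); return A[m]
q=np.mean([S[v,u] for u,v in [(300,256),(308,256),(304,253)]],0); print(q)
for A in (S,C):
    p=top(A,(q[0]-.05,q[0]+.05),(q[1]-.05,q[1]+.05),(.045,.06)); print('coupling top',len(p),p.min(0) if len(p) else '',p.max(0) if len(p) else '')
# bar
for A in (P,S,C):
    b=P[197,94]; p=top(A,(b[0]-.03,b[0]+.03),(b[1]-.05,b[1]+.05),(.052,.064)); 
    if len(p)>5: print('bar',len(p),p[:,:2].mean(0),cv2.minAreaRect(p[:,:2].astype(np.float32)))
# tray walls
b=P[205,185]
for A in (P,S,C):
    p=top(A,(b[0]-.1,b[0]+.1),(b[1]-.1,b[1]+.1),(.029,.039)); print('rim',len(p),cv2.minAreaRect(p[:,:2].astype(np.float32)) if len(p)>5 else '')
# roof
for A in (P,S,C):
    p=top(A,(.5,1.1),(-.3,.5),(.082,.088)); print('roof',len(p),cv2.minAreaRect(p[:,:2].astype(np.float32)))
    p=p[np.abs(p[:,2]-.085)<.003]; print(p.min(0),p.max(0))
I=cv2.imread('pics/side0.png'); cv2.imwrite('pics/side_c.png',cv2.resize(I[130:340,180:400],None,fx=2.8,fy=2.8,interpolation=cv2.INTER_CUBIC))
I=cv2.imread('pics/scene0.png'); cv2.imwrite('pics/scene_c.png',cv2.resize(I[110:310,130:350],None,fx=2.8,fy=2.8,interpolation=cv2.INTER_CUBIC))
E
```

```text
tray floor [ 0.5424 -0.0474  0.0038]
bar [ 0.44   -0.0203  0.0572]
roof [0.7172 0.0954 0.0848]
bench [ 0.5744  0.1786 -0.0008]
coupl [ 0.5138 -0.2728  0.034 ]
coupl [ 0.5036 -0.2667  0.0381]
tray [ 0.5477 -0.0222  0.0035]
bar [ 0.4758  0.0224 -0.001 ]
nip [ 0.3703 -0.4191  0.0259]
flange [ 0.6405 -0.4181  0.0005]
[ 0.5118 -0.274   0.0437]
coupling top 73 [ 0.4803 -0.3077  0.045 ] [ 0.5225 -0.2631  0.0527]
coupling top 8 [ 0.4818 -0.2878  0.0454] [ 0.5162 -0.2621  0.0543]
bar 455 [ 0.4371 -0.0188] ((0.4357396364212036, -0.01963610202074051), (0.059432756155729294, 0.011975156143307686), 75.89299011230469)
bar 53 [ 0.4324 -0.0262] ((0.4341196119785309, -0.030794396996498108), (0.03421495854854584, 0.07149986177682877), 14.748740196228027)
bar 54 [ 0.4391 -0.0191] ((0.4457307755947113, -0.025027740746736526), (0.06279709190130234, 0.035818912088871), 78.26852416992188)
rim 1159 ((0.5416680574417114, -0.04529751092195511), (0.11139591783285141, 0.14462250471115112), 76.4774169921875)
rim 213 ((0.540293276309967, -0.04990800470113754), (0.1169099435210228, 0.14446458220481873), 77.17547607421875)
rim 216 ((0.5438814163208008, -0.0478159636259079), (0.11683610826730728, 0.1430462896823883), 76.88426971435547)
roof 22261 ((0.7547659873962402, 0.08279594779014587), (0.1655816286802292, 0.23090511560440063), 4.2764201164245605)
[ 0.6636 -0.0373  0.0821] [0.845  0.1929 0.088 ]
roof 1177 ((0.7397035360336304, 0.18279941380023956), (0.16582272946834564, 0.44483914971351624), 5.541788578033447)
[ 0.6357 -0.0431  0.082 ] [0.8417 0.3962 0.088 ]
roof 2391 ((0.7463652491569519, 0.19585341215133667), (0.1678229570388794, 0.46282967925071716), 4.514955520629883)
[ 0.6558 -0.04    0.082 ] [0.8479 0.4219 0.088 ]
```

```bash
echo
```

```text
(no output)
```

View pics/side_c.png

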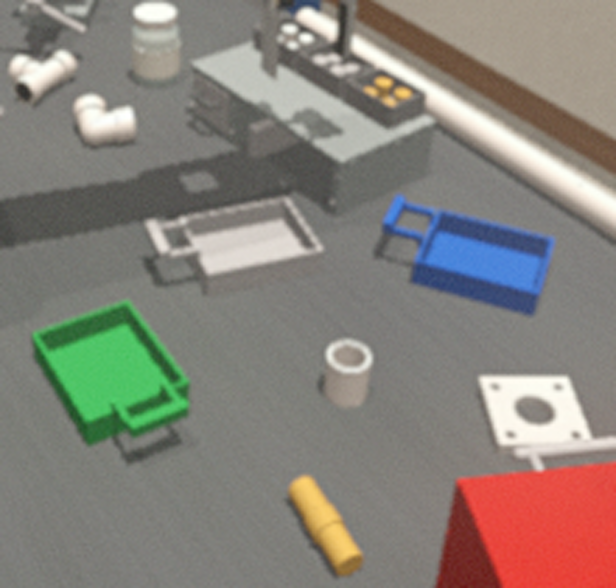

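View pics/scene_c.png

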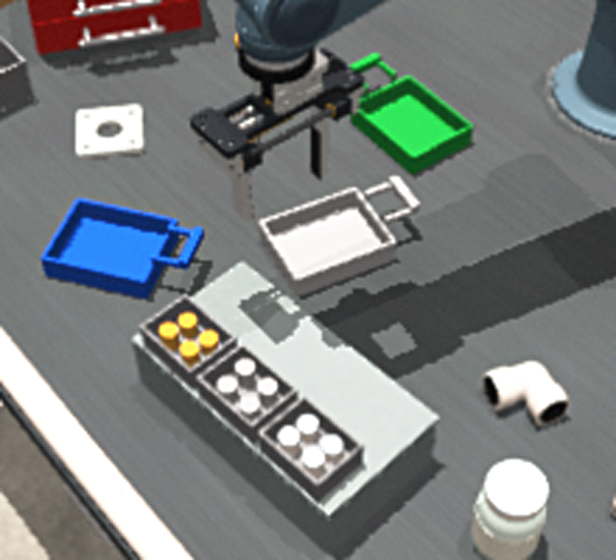

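```bash
python3 - <<'E'
from h import *
np.set_printoptions(precision=4,suppress=True)
S=cloud(ld('side0'));
I=cv2.imread('pics/side0.png'); 
J=cv2.resize(I[135:215,225:345],None,fx=6,fy=6,interpolation=cv2.INTER_CUBIC); J=np.clip(J.astype(float)*1.6,0,255).astype(np.uint8); cv2.imwrite('pics/mouth.png',J)
P=cloud(ld('wrist0'))
a=np.radians(4.4); ex=np.array([np.cos(a),np.sin(a)]); ey=np.array([-ex[1],ex[0]])
for A in (P,cloud(ld('scene0'))):
    m=(A[...,2]>.07)&(A[...,2]<.089)&(A[...,0]>.6)&(A[...,0]<.9)&(A[...,1]>-.06)&(A[...,1]<.45)
    p=A[m]; X=p[:,:2]@ex; Y=p[:,:2]@ey
    print('front',[ (round(y,2),round(X[(abs(Y-y)<.01)].min(),4)) for y in np.arange(-.09,.4,.04) if (abs(Y-y)<.01).any()], 'Y',np.percentile(Y,[0,.2,1,99,99.8,100]))
# face map in side: points near front plane
X=S[...,:2]@ex;Y=S[...,:2]@ey;Z=S[...,2]
for v in range(150,205,3):
    print(v,' '.join('%4d/%3d'%(round(1000*X[v,u]),round(1000*Z[v,u])) for u in range(245,300,4)))
E
```

```text
front [(np.float64(-0.09), np.float64(0.6762)), (np.float64(-0.05), np.float64(0.6762)), (np.float64(-0.01), np.float64(0.6761)), (np.float64(0.03), np.float64(0.6761)), (np.float64(0.07), np.float64(0.6763)), (np.float64(0.11), np.float64(0.6763)), (np.float64(0.15), np.float64(0.6795))] Y [-0.0909 -0.09   -0.088   0.135   0.1379  0.1403]
front [(np.float64(-0.09), np.float64(0.6786)), (np.float64(-0.05), np.float64(0.6761)), (np.float64(-0.01), np.float64(0.6769)), (np.float64(0.03), np.float64(0.6746)), (np.float64(0.07), np.float64(0.6758)), (np.float64(0.11), np.float64(0.6766)), (np.float64(0.15), np.float64(0.6776)), (np.float64(0.19), np.float64(0.677)), (np.float64(0.31), np.float64(0.7061)), (np.float64(0.35), np.float64(0.7137))] Y [-0.0933 -0.0925 -0.0888  0.3646  0.3693  0.3708]
150  774/ -4  787/ -2  800/ -1  720/ 81  731/ 83  744/ 83  757/ 83  588/231  589/239  771/103  778/107  771/122  809/103  816/107
153  755/ -2  678/ 82  688/ 84  702/ 84  715/ 83  728/ 83  741/ 83  587/221  590/228  770/ 91  780/ 93  772/109  772/118  807/102
156  737/  1  677/ 70  675/ 83  683/ 
[... 1472 characters left out ...]
6/  0  698/  1  715/ -4  724/ -1  738/ -2  748/  0
192  574/  3  588/  1  601/  0  612/  2  625/  0  636/  2  650/ -1  666/ -4  674/ -1  685/  1  697/  1  708/  1  722/  1  734/  0
195  568/ -2  575/  3  592/ -3  604/ -3  612/  2  626/  0  635/  3  650/ -1  663/ -2  672/  1  688/ -3  697/  0  707/  2  716/  5
198  556/ -2  568/ -2  576/  2  589/  0  602/  0  614/ -1  625/  0  635/  3  649/  0  663/ -2  673/ -1  685/  0  696/  0  709/ -1
201  544/ -1  555/  0  565/  2  579/ -1  590/  0  601/  1  614/ -1  624/  2  638/ -1  618/ 33  661/  0  673/ -1  684/ -1  696/  0
204  532/  1  546/ -2  557/ -2  570/ -3  581/ -2  561/ 33  576/ 29  587/ 29  601/ 26  618/ 20  650/ -2  659/  1  671/  0  687/ -4
```

View pics/mouth.png

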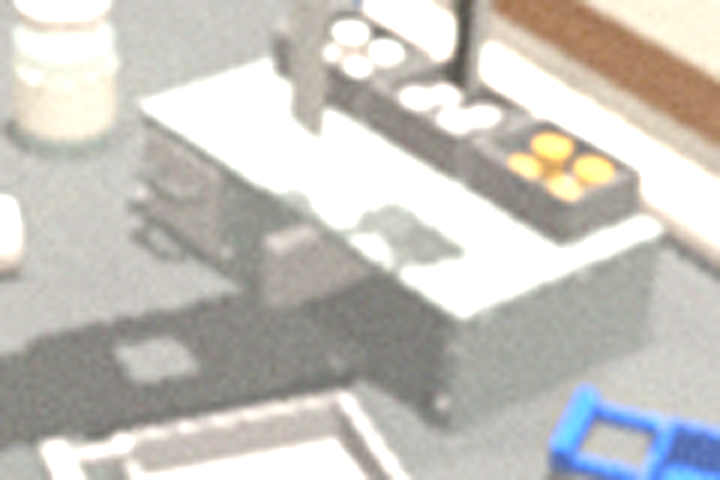

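```bash
python3 - <<'E'
from h import *
S=cloud(ld('side0'));
a=np.radians(4.4); ex=np.array([np.cos(a),np.sin(a)]); ey=np.array([-ex[1],ex[0]])
X=S[...,:2]@ex;Y=S[...,:2]@ey;Z=S[...,2]
for v in range(166,206,2):
    print(v,' '.join('%3d/%3d/%2d'%(round(1000*X[v,u]),round(1000*Y[v,u]),round(1000*Z[v,u])) for u in range(259,303,3)))
E
```

```text
166 676/144/56 674/122/67 680/112/70 676/ 89/82 681/ 78/85 691/ 72/85 699/ 65/85 708/ 58/86 715/ 50/87 725/ 44/87 735/ 39/86 746/ 35/84 753/ 26/86 762/ 20/86 774/ 15/84
168 675/142/48 673/120/60 684/117/57 700/118/51 677/ 72/81 682/ 61/85 693/ 58/83 701/ 50/84 710/ 43/84 719/ 37/84 727/ 29/85 738/ 26/83 746/ 18/84 755/ 11/84 764/  5/84
170 676/143/39 675/123/48 680/111/53 699/117/43 711/113/41 675/ 53/82 681/ 43/86 688/ 34/87 702/ 34/83 707/ 23/86 718/ 19/84 726/ 12/85 735/  6/85 748/  3/81 752/ -9/86
172 672/138/34 675/123/40 682/113/43 698/115/35 717/119/27 729/115/25 673/ 34/84 680/ 25/86 690/ 20/86 700/ 15/84 705/  5/87 716/  0/86 725/ -6/86 734/-12/85 745/-16/84
174 671/136/26 672/119/34 682/113/34 700/116/26 686/ 82/48 698/ 78/45 706/ 70/46 675/ 19/82 682/ 10/85 691/  5/84 698/ -3/85 708/ -9/85 717/-15/84 726/-21/84 737/-25/83
176 673/139/14 673/120/24 684/115/22 699/115/17 678/ 72/47 691/ 70/42 708/ 72/36 722/ 71/31 673/  0/84 682/ -6/84 688/-15/86 696/-22/87 708/-25/84 717/-31/84 725/-38/85
178 679/145/ 0 672/119/16 681/111/17 699/115/ 8 677/ 70/39 693/ 72/32 706/ 69/29 722/ 
[... 1579 characters left out ...]
 0 676/-81/42 677/-95/49
198 599/ 41/-4 606/ 33/-2 614/ 25/-1 620/ 14/ 3 629/  8/ 2 638/  2/ 2 649/ -1/ 0 657/ -9/ 1 666/-15/ 1 677/-20/-1 685/-27/ 0 692/-35/ 1 703/-40/ 0 678/-80/32 679/-94/40
200 587/ 25/ 2 597/ 21/ 0 605/ 13/ 0 615/  8/-1 623/  1/ 0 634/ -2/-3 640/-12/ 1 652/-16/-2 660/-22/-2 670/-28/-3 678/-35/-2 686/-43/-1 695/-49/-1 673/-86/29 681/-92/29
202 584/ 21/-4 587/  8/ 2 598/  4/ 0 609/  1/-3 616/ -8/-1 622/-18/ 3 600/-58/35 613/-59/30 652/-32/-2 661/-39/-2 668/-46/ 0 675/-54/ 1 686/-58/-1 672/-88/22 682/-92/20
204 570/  3/ 4 581/  0/ 1 561/-41/33 570/-47/33 582/-49/29 593/-52/26 601/-58/26 610/-64/26 609/-80/35 650/-50/ 1 659/-57/ 1 669/-62/ 0 678/-67/-1 672/-88/13 684/-92/11
```

Candidates for the coupling, in the side view: the standing tube at (304,263) is open-topped and plain. The others are the elbow (217,173), tee (195,157), jar (235,145) and nipple (295,317). I choose (304,263), and the crop confirms an upright hollow tube.

Candidates for the tray: grey at (265,216), blue at (350,221) and green at (220,262). I choose grey, with its handle end at (240,217).

Next I move above the coupling.

>>> send_rows(delta_pos=[[-0.6,-1.0,0],[-0.6,-1.0,0],[-0.6,-1.0,0],[-0.6,-1.0,0],[-0.6,-1.0,0],[-0.6,-1.0,0],[-0.6,-1.0,0],[-0.6,-1.0,0]], rotation=[[0,0,0],[0,0,0],[0,0,0],[0,0,0],[0,0,0],[0,0,0],[0,0,0],[0,0,0]])

```text
clock: 0.82
tcp_pos: [0.4969, -0.255, 0.2053]
tcp_rot: [-0.707, 0.708, -0.003, 0.002]
ft_force: [-0.6, 0.3, 0.1]
opening: 0.998
```

```bash
python3 - <<'E'
from h import *
np.set_printoptions(precision=4,suppress=True)
d=shot('wrist','w1'); P=cloud(d); shot('side','s1')
m=(P[...,2]>.045)&(P[...,2]<.056)&(abs(P[...,0]-.5)<.06)&(abs(P[...,1]+.285)<.06)
p=P[m]; print(len(p),p.min(0),p.max(0),cv2.minEnclosingCircle(p[:,:2].astype(np.float32)))
print(sensors.read_state()['tcp_pos'])
E
```

```text
314 [ 0.4827 -0.303   0.045 ] [ 0.5246 -0.26    0.0514] ((0.5031702518463135, -0.28164181113243103), 0.02196362614631653)
[ 0.4993 -0.2509  0.2053]
```

View pics/w1.png

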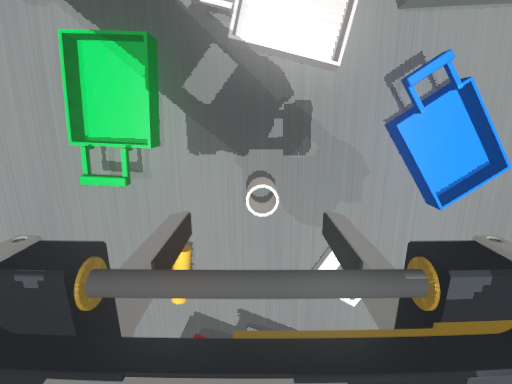

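Wrist view: coupling ring at (262,200), between the fingers' line of approach, with nothing close to it. Its centre comes out at (0.503, -0.282).

>>> send_rows(delta_pos=[[0.014,-0.126,-0.1],[0.014,-0.126,-0.25],[0.014,-0.126,-0.4],[0.014,-0.126,-0.55],[0.014,-0.126,-0.65],[0.014,-0.126,-0.72],[0.014,-0.126,-0.76],[0.014,-0.126,-0.76]], rotation=[[0,0,0],[0,0,0],[0,0,0],[0,0,0],[0,0,0],[0,0,0],[0,0,0],[0,0,0]])

```text
clock: 1.58
tcp_pos: [0.5028, -0.2789, 0.0129]
tcp_rot: [0.708, -0.706, 0.001, 0.002]
ft_force: [-0.1, -0.0, -0.2]
opening: 0.998
```

>>> send_rows(delta_pos=[[0,0,0],[0,0,0],[0,0,0],[0,0,0],[0,0,0],[0,0,0],[0,0,0],[0,0,0]], rotation=[[0,0,0],[0,0,0],[0,0,0],[0,0,0],[0,0,0],[0,0,0],[0,0,0],[0,0,0]], claw=0.75)

```text
clock: 2.25
tcp_pos: [0.5035, -0.2816, 0.0156]
tcp_rot: [-0.707, 0.707, -0.0, 0.0]
ft_force: [-0.1, 0.7, 0.7]
opening: 0.469
```

>>> send_rows(delta_pos=[[0,0,0.12],[0,0,0.28],[0,0.1,0.4],[0.05,0.25,0.4],[0.08,0.4,0.4],[0.11,0.55,0.4],[0.13,0.7,0.4],[0.154,0.85,0.4]], rotation=[[0,0,0],[0,0,0],[0,0,0],[0,0,-0.02],[0,0,-0.04],[0,0,-0.06],[0,0,-0.075],[0,0,-0.075]])

```text
clock: 2.92
tcp_pos: [0.5418, -0.0672, 0.1154]
tcp_rot: [0.702, -0.702, 0.084, -0.084]
ft_force: [0.7, 0.0, -0.5]
opening: 0.453
```

>>> send_rows(delta_pos=[[0,0.088,0],[0,0.088,0],[0,0.088,0],[0,0.088,0]], rotation=[[0,0,0],[0,0,0],[0,0,0],[0,0,0]])

```text
clock: 3.25
tcp_pos: [0.542, -0.0477, 0.1154]
tcp_rot: [-0.702, 0.702, -0.083, 0.083]
ft_force: [-0.8, 0.7, -0.4]
opening: 0.453
```

```bash
python3 - <<'E'
from h import *
d=shot('wrist','w2'); d=shot('side','s2'); d=shot('scene','c2')
I=cv2.imread('pics/side0.png')
I=cv2.imread('pics/s2.png'); a=cv2.resize(I[130:250,200:360],(512,384),interpolation=cv2.INTER_CUBIC)
cv2.imwrite('pics/s2c.png',a)
print(sensors.read_state())
E
```

```text
{'clock': 3.4, 'qpos': array([-2.97286116e-01,  1.00241425e-01,  1.89732034e+00, -1.66693163e-04,
        1.14398439e+00, -5.96349009e-02]), 'dq': array([ 0.00129807,  0.00112793, -0.00026481,  0.00107004, -0.00020075,
        0.00138602]), 'joint_efforts': array([ 2.89933523e-01, -3.32565022e+01, -2.89785630e+01,  7.13812094e-02,
        2.33885692e-02, -2.77978615e-03]), 'tcp_pos': array([ 0.54202292, -0.04833558,  0.1154526 ]), 'tcp_rot': array([-0.70206782,  0.70217925, -0.08379392,  0.08380724]), 'ft_force': array([ 0.21467167,  0.11430384, -1.05116584]), 'torque': array([-0.03490819,  0.00126678,  0.00522553]), 'opening': 0.4543499444813695}
```

View pics/w2.png

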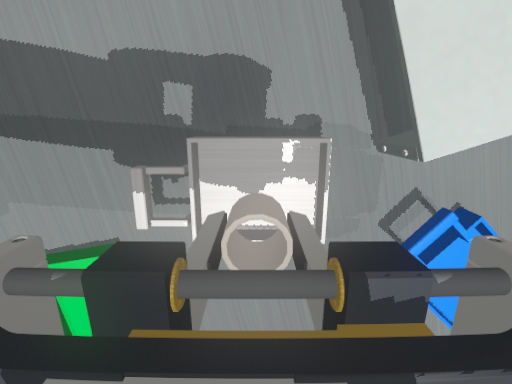

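View pics/s2c.png

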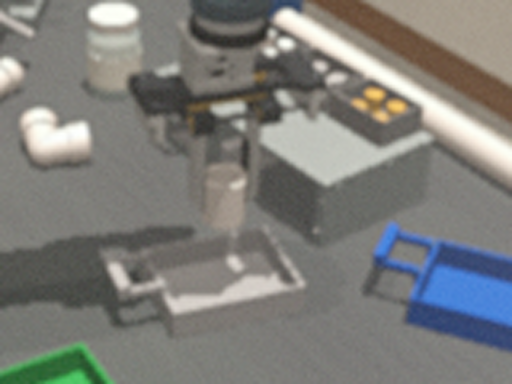

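Coupling is held (side crop at (225,195)) above the middle of the grey tray, and the wrist view shows the jaws square to the tray. Lowering it.

>>> send_rows(delta_pos=[[0,0.004,-0.1],[0,0.004,-0.2],[0,0.004,-0.28],[0,0.004,-0.33],[0,0.004,-0.36],[0,0.004,-0.377],[0,0.004,-0.377],[0,0.004,-0.377]], rotation=[[0,0,0],[0,0,0],[0,0,0],[0,0,0],[0,0,0],[0,0,0],[0,0,0],[0,0,0]])

```text
clock: 4.07
tcp_pos: [0.5429, -0.0464, 0.0222]
tcp_rot: [-0.702, 0.702, -0.083, 0.084]
ft_force: [0.3, -0.3, 0.0]
opening: 0.452
```

>>> send_rows(delta_pos=[[0,0,0],[0,0,0],[0,0,0],[0,0,0],[0,0,0]], rotation=[[0,0,0],[0,0,0],[0,0,0],[0,0,0],[0,0,0]], claw=0.25)

```text
clock: 4.48
tcp_pos: [0.5422, -0.046, 0.0215]
tcp_rot: [-0.702, 0.702, -0.083, 0.083]
ft_force: [-0.2, 0.5, -0.5]
opening: 0.74
```

>>> send_rows(delta_pos=[[0,0,0.1],[0,0,0.2],[0,0,0.35],[0,0,0.5],[0,0,0.65],[0,0,0.65]], rotation=[[0,0,0],[0,0,0],[0,0,0],[0,0,0],[0,0,0],[0,0,0]])

```text
clock: 4.98
tcp_pos: [0.5467, -0.0472, 0.1927]
tcp_rot: [-0.701, 0.703, -0.078, 0.088]
ft_force: [0.7, -0.0, 0.7]
opening: 0.752
```

Now I move back above the handle, at about (0.436, -0.02), for a refined look.

>>> send_rows(delta_pos=[[-0.2,0.05,0],[-0.426,0.1,0],[-0.426,0.1,0],[-0.426,0.1,0],[-0.426,0.1,0],[-0.426,0.1,0]], rotation=[[0,0,0],[0,0,0],[0,0,0],[0,0,0],[0,0,0],[0,0,0]], claw=0.68)

```text
clock: 5.48
tcp_pos: [0.4362, -0.0212, 0.184]
tcp_rot: [-0.702, 0.702, -0.083, 0.084]
ft_force: [0.7, -0.5, 0.0]
opening: 0.363
```

```bash
python3 - <<'E'
from h import *
d=shot('wrist','w3'); P=cloud(d); shot('scene','c3'); shot('side','s3')
m=(P[...,2]>.053)&(P[...,2]<.063)&(abs(P[...,0]-.436)<.05)&(abs(P[...,1]+.02)<.06)
p=P[m]; print(len(p),cv2.minAreaRect(p[:,:2].astype(np.float32)),p[:,:2].mean(0))
m=(P[...,2]>.029)&(P[...,2]<.039)&(abs(P[...,0]-.54)<.1)&(abs(P[...,1]+.04)<.085)
p=P[m]; print(len(p),cv2.minAreaRect(p[:,:2].astype(np.float32)))
m=(P[...,2]>.045)&(P[...,2]<.06)&(abs(P[...,0]-.54)<.05)&(abs(P[...,1]+.04)<.06)
p=P[m]; print(len(p),cv2.minEnclosingCircle(p[:,:2].astype(np.float32)))
print(sensors.read_state()['tcp_pos'],sensors.read_state()['clock'],sensors.read_state()['opening'])
E
```

```text
496 ((0.4351542592048645, -0.01890459842979908), (0.0595519095659256, 0.010878989472985268), 76.6692886352539) [ 0.43547804 -0.01809496]
1550 ((0.5431467294692993, -0.0455034077167511), (0.1091713011264801, 0.14601102471351624), 76.30601501464844)
457 ((0.54188472032547, -0.04732111096382141), 0.021944615989923477)
[ 0.43641221 -0.02132466  0.18387961] 5.6333 0.3210109109018413
```

View pics/w3.png

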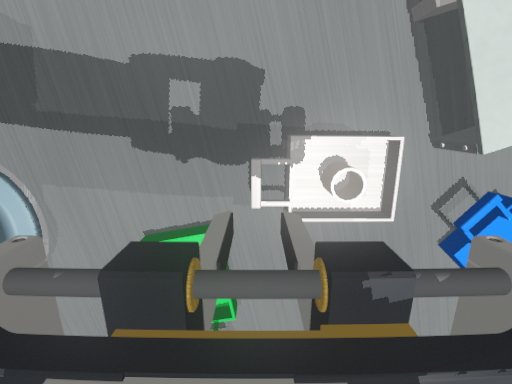

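Wrist view: coupling upright inside the tray at (348,183), bar at (256,184) with its centre at (0.4353, -0.0188). Descending onto the bar.

>>> send_rows(delta_pos=[[-0.004,0.01,-0.1],[-0.004,0.01,-0.2],[-0.004,0.01,-0.3],[-0.004,0.01,-0.4],[-0.004,0.01,-0.46],[-0.004,0.01,-0.46]], rotation=[[0,0,0],[0,0,0],[0,0,0],[0,0,0],[0,0,0],[0,0,0]])

```text
clock: 6.13
tcp_pos: [0.4322, -0.0179, 0.0652]
tcp_rot: [0.703, -0.702, 0.086, -0.081]
ft_force: [-0.4, -0.4, 0.6]
opening: 0.317
```

>>> send_rows(delta_pos=[[0,0,-0.05],[0,0,-0.1],[0,0,-0.13],[0,0,-0.15],[0,0,-0.15],[0,0,-0.15]], rotation=[[0,0,0],[0,0,0],[0,0,0],[0,0,0],[0,0,0],[0,0,0]])

```text
clock: 6.63
tcp_pos: [0.435, -0.0187, 0.0317]
tcp_rot: [-0.702, 0.702, -0.083, 0.083]
ft_force: [0.1, 0.5, -0.3]
opening: 0.321
```

>>> send_rows(delta_pos=[[0,0,0],[0,0,0],[0,0,0],[0,0,0],[0,0,0],[0,0,0]], rotation=[[0,0,0],[0,0,0],[0,0,0],[0,0,0],[0,0,0],[0,0,0]], claw=1.0)

```text
clock: 7.13
tcp_pos: [0.4352, -0.0187, 0.0318]
tcp_rot: [-0.702, 0.702, -0.083, 0.084]
ft_force: [0.8, -0.7, 4.1]
opening: 0.126
```

Bar gripped (opening about 12 mm). Easing it up about 3.5 mm.

>>> send_rows(delta_pos=[[0,0,0.004],[0,0,0.008],[0,0,0.012],[0,0,0.014],[0,0,0.014]], rotation=[[0,0,0],[0,0,0],[0,0,0],[0,0,0],[0,0,0]])

```text
clock: 7.55
tcp_pos: [0.4334, -0.0182, 0.0341]
tcp_rot: [0.702, -0.702, 0.084, -0.082]
ft_force: [1.2, -0.2, -3.3]
opening: 0.124
```

>>> send_rows(delta_pos=[[0.008,0.015,0],[0.024,0.044,0],[0.04,0.073,0],[0.056,0.103,0],[0.072,0.132,0],[0.088,0.161,0],[0.104,0.19,0],[0.12,0.22,0]], rotation=[[0,0,0.006],[0,0,0.018],[0,0,0.031],[0,0,0.043],[0,0,0.056],[0,0,0.068],[0,0,0.08],[0,0,0.093]])

```text
clock: 8.22
tcp_pos: [0.4648, 0.0374, 0.0346]
tcp_rot: [0.707, -0.707, -0.021, 0.022]
ft_force: [0.9, -0.2, -4.6]
opening: 0.127
```

>>> send_rows(delta_pos=[[0.008,0.015,0],[0.008,0.015,0],[0.008,0.015,0],[0.008,0.015,0]], rotation=[[0,0,0.0064],[0,0,0.0064],[0,0,0.0064],[0,0,0.0064]])

```text
clock: 8.55
tcp_pos: [0.4663, 0.0401, 0.0346]
tcp_rot: [-0.707, 0.707, 0.027, -0.027]
ft_force: [1.0, -0.2, -3.4]
opening: 0.128
```

```bash
python3 - <<'E'
from h import *
np.set_printoptions(precision=4,suppress=True)
d=shot('wrist','w4'); P=cloud(d); shot('side','s4')
m=(P[...,2]>.03)&(P[...,2]<.042)&(abs(P[...,0]-.58)<.09)&(abs(P[...,1]-.05)<.085)
p=P[m]; print(len(p),cv2.minAreaRect(p[:,:2].astype(np.float32)))
m=(P[...,2]>.082)&(P[...,2]<.089)&(P[...,0]>.63)&(P[...,1]<.5)
p=P[m]; print(len(p))
# front edge line fit: for each row bin y, min x
ys=np.arange(-.03,.2,.01); e=[(p[abs(p[:,1]-y)<.004][:,0].min(),y) for y in ys if (abs(p[:,1]-y)<.004).sum()>5]
e=np.array(e); 
if len(e)>3: k=np.polyfit(e[:,1],e[:,0],1); print(np.degrees(np.arctan(-k[0])),k, e[:,0]-np.polyval(k,e[:,1]))
s=sensors.read_state(); print(s['clock'],s['tcp_pos'],s['tcp_rot'],s['ft_force'],s['torque'])
E
```

```text
3648 ((0.575279712677002, 0.06467201560735703), (0.14528809487819672, 0.07604993879795074), 4.709926128387451)
0
8.65 [0.4663 0.04   0.0347] [-0.7066  0.7066  0.0268 -0.0269] [-0.0193 -0.1136 -4.4505] [-0.0656  0.4315 -0.0336]
```

View pics/w4.png

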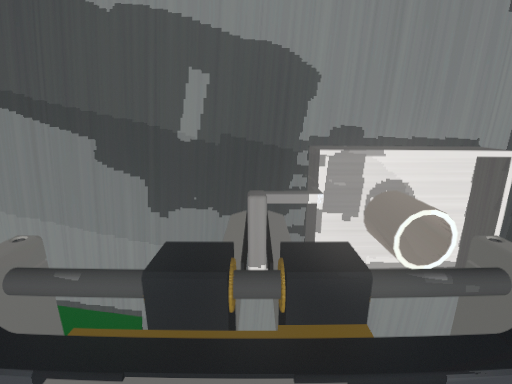

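View pics/s4.png

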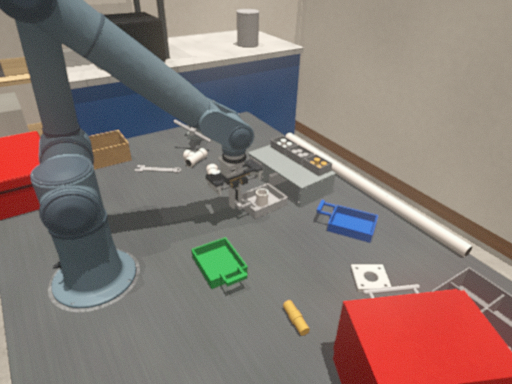

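Both views show the tray held level, coupling standing in it at (425,240) in the wrist view, pointing at the mouth. I'll check the tray's yaw and left side.

```bash
python3 - <<'E'
from h import *
a=np.radians(4.4); ex=np.array([np.cos(a),np.sin(a)]); ey=np.array([-ex[1],ex[0]])
P=cloud(ld('w4')); m=(P[...,2]>.033)&(P[...,2]<.043)&(P[...,0]>.48)&(P[...,0]<.68)
p=P[m]; X=p[:,:2]@ex; Y=p[:,:2]@ey
L=[(x,Y[abs(X-x)<.004].max()) for x in np.arange(.52,.645,.01)]; L=np.array(L); print(np.round(L,4)); k=np.polyfit(L[:,0],L[:,1],1); print('rel yaw deg',np.degrees(np.arctan(k[0])))
print('rear wall X', np.percentile(X[(Y>0.03)&(Y<.055)],[0.1,1,99,99.9]))
print(p[:,2].mean(), [p[abs(X-x)<.004][:,2].mean() for x in (.52,.58,.64)])
E
```

```text
[[0.52   0.0579]
 [0.53   0.058 ]
 [0.54   0.058 ]
 [0.55   0.058 ]
 [0.56   0.058 ]
 [0.57   0.0581]
 [0.58   0.0581]
 [0.59   0.0582]
 [0.6    0.0583]
 [0.61   0.0584]
 [0.62   0.0583]
 [0.63   0.0579]
 [0.64   0.058 ]]
rel yaw deg 0.08776203669029765
rear wall X [0.50589757 0.50618628 0.64972387 0.65022346]
0.03603396159462735 [np.float64(0.03577754722793621), np.float64(0.03691900493354308), np.float64(0.03420446370509903)]
```

>>> send_rows(delta_pos=[[0.02,0.0015,0],[0.04,0.003,0],[0.06,0.0046,0],[0.08,0.006,0],[0.096,0.0074,0]], rotation=[[0,0,0],[0,0,0],[0,0,0],[0,0,0],[0,0,0]])

```text
clock: 9.07
tcp_pos: [0.4914, 0.042, 0.0348]
tcp_rot: [-0.707, 0.707, 0.027, -0.027]
ft_force: [-0.1, -0.0, -3.4]
opening: 0.126
```

>>> send_rows(delta_pos=[[0.006,0.0005,0],[0.012,0.001,0],[0.018,0.0014,0],[0.024,0.0018,0],[0.03,0.0023,0],[0.036,0.0028,0],[0.036,0.0028,0]], rotation=[[0,0,0],[0,0,0],[0,0,0],[0,0,0],[0,0,0],[0,0,0],[0,0,0]])

```text
clock: 9.65
tcp_pos: [0.4998, 0.0428, 0.0348]
tcp_rot: [-0.707, 0.707, 0.027, -0.027]
ft_force: [-0.6, 0.6, -3.2]
opening: 0.125
```

>>> send_rows(delta_pos=[[0.02,0.0015,0],[0.04,0.003,0],[0.06,0.0046,0],[0.08,0.006,0],[0.1,0.0077,0],[0.12,0.0092,0],[0.14,0.0108,0],[0.14,0.0108,0]], rotation=[[0,0,0],[0,0,0],[0,0,0],[0,0,0],[0,0,0],[0,0,0],[0,0,0],[0,0,0]])

```text
clock: 10.32
tcp_pos: [0.5357, 0.0455, 0.0349]
tcp_rot: [-0.707, 0.707, 0.028, -0.027]
ft_force: [0.5, 0.0, -3.4]
opening: 0.127
```

>>> send_rows(delta_pos=[[-0.0006,0.008,0],[-0.0012,0.016,0],[-0.0015,0.02,0],[-0.0015,0.02,0]], rotation=[[0,0,0],[0,0,0],[0,0,0],[0,0,0]])

```text
clock: 10.65
tcp_pos: [0.5338, 0.0508, 0.0346]
tcp_rot: [0.707, -0.707, -0.027, 0.027]
ft_force: [0.1, 0.8, -4.3]
opening: 0.125
```

>>> send_rows(delta_pos=[[-0.0002,0.003,0],[-0.0004,0.006,0],[-0.0005,0.008,0],[-0.0005,0.008,0]], rotation=[[0,0,0],[0,0,0],[0,0,0],[0,0,0]])

```text
clock: 10.98
tcp_pos: [0.534, 0.0526, 0.0347]
tcp_rot: [0.707, -0.707, -0.027, 0.027]
ft_force: [0.6, -0.4, -4.0]
opening: 0.127
```

>>> send_rows(delta_pos=[[-0.0001,0.002,0],[-0.0003,0.004,0],[-0.0003,0.004,0],[-0.0003,0.004,0]], rotation=[[0,0,0],[0,0,0],[0,0,0],[0,0,0]])

```text
clock: 11.32
tcp_pos: [0.5339, 0.0535, 0.0347]
tcp_rot: [-0.707, 0.707, 0.027, -0.027]
ft_force: [-0.1, 0.5, -4.0]
opening: 0.125
```

>>> send_rows(delta_pos=[[-0.0001,0.002,0],[-0.0003,0.004,0],[-0.0003,0.004,0],[-0.0003,0.004,0]], rotation=[[0,0,0],[0,0,0],[0,0,0],[0,0,0]])

```text
clock: 11.65
tcp_pos: [0.5339, 0.0545, 0.0347]
tcp_rot: [-0.707, 0.707, 0.027, -0.027]
ft_force: [0.6, -0.3, -4.2]
opening: 0.123
```

>>> send_rows(delta_pos=[[-0.0001,0.002,0],[-0.0003,0.004,0],[-0.0003,0.004,0],[-0.0003,0.004,0]], rotation=[[0,0,0],[0,0,0],[0,0,0],[0,0,0]])

```text
clock: 11.98
tcp_pos: [0.5338, 0.0555, 0.0347]
tcp_rot: [-0.707, 0.707, 0.027, -0.027]
ft_force: [0.5, -0.4, -4.8]
opening: 0.127
```

```bash
python3 -c "
from h import *
s=sensors.read_state(); print(s['tcp_pos'],s['ft_force'],s['torque'])"
```

```text
[0.53380197 0.0555291  0.03472322] [ 0.52114461 -0.36809247 -4.81530997] [0.01740282 0.43731532 0.02212423]
```

>>> send_rows(delta_pos=[[-0.0001,0.002,0],[-0.0003,0.004,0],[-0.0003,0.004,0],[-0.0003,0.004,0]], rotation=[[0,0,0],[0,0,0],[0,0,0],[0,0,0]])

```text
clock: 12.32
tcp_pos: [0.5337, 0.0565, 0.0347]
tcp_rot: [0.707, -0.707, -0.027, 0.027]
ft_force: [-0.0, -0.0, -4.9]
opening: 0.126
```

```bash
python3 -c "
from h import *
s=sensors.read_state(); print(s['tcp_pos'],s['ft_force'],s['torque'])"
```

```text
[0.53370198 0.05652894 0.03469727] [-0.02258396 -0.02165741 -4.94335535] [2.31755196e-04 4.12075585e-01 1.95372301e-03]
```

>>> send_rows(delta_pos=[[-0.0001,0.002,0],[-0.0003,0.004,0],[-0.0003,0.004,0],[-0.0003,0.004,0]], rotation=[[0,0,0],[0,0,0],[0,0,0],[0,0,0]])

```text
clock: 12.65
tcp_pos: [0.5336, 0.0575, 0.0347]
tcp_rot: [-0.707, 0.707, 0.027, -0.027]
ft_force: [-0.4, -1.0, -4.1]
opening: 0.125
```

```bash
python3 -c "
from h import *
s=sensors.read_state(); print(s['tcp_pos'],s['ft_force'],s['torque'])"
```

```text
[0.5336319  0.05752143 0.03470495] [-0.37300132 -0.96767393 -4.09995525] [-0.03096688  0.40130072  0.02232515]
```

>>> send_rows(delta_pos=[[-0.0001,0.002,0],[-0.0003,0.004,0],[-0.0003,0.004,0],[-0.0003,0.004,0]], rotation=[[0,0,0],[0,0,0],[0,0,0],[0,0,0]])

```text
clock: 12.98
tcp_pos: [0.5335, 0.0585, 0.0347]
tcp_rot: [-0.707, 0.707, 0.027, -0.027]
ft_force: [0.0, -0.2, -4.7]
opening: 0.124
```

```bash
python3 -c "
from h import *
s=sensors.read_state(); print(s['tcp_pos'],s['ft_force'],s['torque'])"
```

```text
[0.53354614 0.05853147 0.03470191] [ 0.01164821 -0.20205717 -4.68777085] [-0.03884     0.47350793  0.03109935]
```

>>> send_rows(delta_pos=[[-0.0001,0.002,0],[-0.0003,0.004,0],[-0.0003,0.004,0],[-0.0003,0.004,0]], rotation=[[0,0,0],[0,0,0],[0,0,0],[0,0,0]])

```text
clock: 13.32
tcp_pos: [0.5334, 0.0594, 0.0347]
tcp_rot: [-0.707, 0.707, 0.027, -0.027]
ft_force: [-0.6, -1.7, -3.5]
opening: 0.126
```

```bash
python3 -c "
from h import *
s=sensors.read_state(); print(s['tcp_pos'],s['ft_force'],s['torque'])"
```

```text
[0.53341934 0.05940509 0.03469048] [-0.6125744  -1.74049251 -3.51299583] [-0.18712988  0.55375404 -0.11370448]
```

>>> send_rows(delta_pos=[[-0.0001,0.002,0],[-0.0003,0.004,0],[-0.0003,0.004,0],[-0.0003,0.004,0]], rotation=[[0,0,0],[0,0,0],[0,0,0],[0,0,0]])

```text
clock: 13.65
tcp_pos: [0.5332, 0.0604, 0.0346]
tcp_rot: [-0.707, 0.707, 0.027, -0.027]
ft_force: [-1.5, -2.6, -3.2]
opening: 0.13
```

```bash
python3 -c "
from h import *
s=sensors.read_state(); print(s['tcp_pos'],s['ft_force'],s['torque'])"
```

```text
[0.53318243 0.06036676 0.03461715] [-1.48577783 -2.5845342  -3.17515459] [-0.43374655  0.67725449 -0.21585323]
```

Contact felt: the y force rises from about 0 to -2.6 N past TCP y of about 0.059. I back off about 0.4 mm and slide along the wall.

>>> send_rows(delta_pos=[[0.014,-0.001,0],[0.028,0.0002,0],[0.042,0.0014,0],[0.056,0.0025,0],[0.07,0.0036,0],[0.084,0.0047,0],[0.098,0.0058,0],[0.112,0.0069,0]], rotation=[[0,0,0],[0,0,0],[0,0,0],[0,0,0],[0,0,0],[0,0,0],[0,0,0],[0,0,0]])

```text
clock: 14.32
tcp_pos: [0.5617, 0.0621, 0.0346]
tcp_rot: [-0.707, 0.707, 0.027, -0.027]
ft_force: [-2.7, -2.4, -3.6]
opening: 0.124
```

```bash
python3 -c "
from h import *
s=sensors.read_state(); print(s['tcp_pos'],s['ft_force'],s['torque'])"
```

```text
[0.56166775 0.06213017 0.03462906] [-2.71045517 -2.4205454  -3.64493221] [-0.57733584  0.74956803 -0.17026724]
```

>>> send_rows(delta_pos=[[0.006,-0.0015,0],[0.012,-0.001,0],[0.018,-0.0006,0],[0.024,-0.0001,0],[0.03,0.0003,0],[0.036,0.0008,0],[0.042,0.0012,0],[0.048,0.0017,0]], rotation=[[0,0,0],[0,0,0],[0,0,0],[0,0,0],[0,0,0],[0,0,0],[0,0,0],[0,0,0]])

```text
clock: 14.98
tcp_pos: [0.5735, 0.0626, 0.0347]
tcp_rot: [-0.707, 0.707, 0.027, -0.027]
ft_force: [-1.5, -2.6, -3.9]
opening: 0.121
```

```bash
python3 -c "
from h import *
s=sensors.read_state(); print(s['tcp_pos'],s['ft_force'],s['torque'])"
```

```text
[0.57350435 0.06263618 0.03470062] [-1.49244483 -2.58163088 -3.87508323] [-0.49491317  0.74037741 -0.16342588]
```

>>> send_rows(delta_pos=[[0.014,0.0006,0],[0.028,0.0017,0],[0.042,0.0028,0],[0.056,0.0038,0],[0.07,0.0049,0],[0.084,0.006,0],[0.098,0.007,0],[0.112,0.0081,0]], rotation=[[0,0,0],[0,0,0],[0,0,0],[0,0,0],[0,0,0],[0,0,0],[0,0,0],[0,0,0]])

```text
clock: 15.65
tcp_pos: [0.6017, 0.0645, 0.0346]
tcp_rot: [-0.706, 0.707, 0.027, -0.027]
ft_force: [-2.7, -3.0, -4.7]
opening: 0.123
```

```bash
python3 -c "
from h import *
s=sensors.read_state(); print(s['tcp_pos'],s['ft_force'],s['torque'])"
```

```text
[0.6016526  0.06451241 0.03462365] [-2.65643917 -2.96046115 -4.70061046] [-0.80416561  0.81726194 -0.15151184]
```

>>> send_rows(delta_pos=[[0.01,-0.0002,0],[0.02,0.0004,0],[0.03,0.0011,0],[0.04,0.0019,0],[0.05,0.0027,0],[0.06,0.0034,0],[0.068,0.004,0],[0.068,0.004,0]], rotation=[[0,0,0],[0,0,0],[0,0,0],[0,0,0],[0,0,0],[0,0,0],[0,0,0],[0,0,0]])

```text
clock: 16.32
tcp_pos: [0.6189, 0.0656, 0.0347]
tcp_rot: [-0.707, 0.707, 0.027, -0.027]
ft_force: [-0.9, -4.0, -4.4]
opening: 0.124
```

>>> send_rows(delta_pos=[[0.003,0.0002,0],[0.006,0.0004,0],[0.009,0.0006,0],[0.012,0.0008,0],[0.012,0.0008,0]], rotation=[[0,0,0],[0,0,0],[0,0,0],[0,0,0],[0,0,0]])

```text
clock: 16.73
tcp_pos: [0.6213, 0.0657, 0.0346]
tcp_rot: [-0.707, 0.707, 0.027, -0.027]
ft_force: [-2.0, -4.6, -3.9]
opening: 0.125
```

>>> send_rows(delta_pos=[[0.003,-0.002,0],[0.006,-0.002,0],[0.009,-0.0018,0],[0.009,-0.0018,0]], rotation=[[0,0,0],[0,0,0],[0,0,0],[0,0,0]])

```text
clock: 17.07
tcp_pos: [0.6241, 0.0658, 0.0348]
tcp_rot: [0.707, -0.706, -0.027, 0.027]
ft_force: [-0.2, -1.0, -4.3]
opening: 0.123
```

>>> send_rows(delta_pos=[[0.002,0.0001,0],[0.004,0.0002,0],[0.004,0.0002,0]], rotation=[[0,0,0],[0,0,0],[0,0,0]])

```text
clock: 17.32
tcp_pos: [0.6249, 0.0657, 0.0348]
tcp_rot: [0.707, -0.706, -0.027, 0.027]
ft_force: [0.2, 0.1, -4.9]
opening: 0.128
```

>>> send_rows(delta_pos=[[0.002,0.0001,0],[0.004,0.0002,0],[0.004,0.0002,0]], rotation=[[0,0,0],[0,0,0],[0,0,0]])

```text
clock: 17.57
tcp_pos: [0.6259, 0.0658, 0.0348]
tcp_rot: [0.707, -0.706, -0.027, 0.027]
ft_force: [0.5, -0.2, -4.5]
opening: 0.123
```

>>> send_rows(delta_pos=[[0.002,0.0001,0],[0.004,0.0003,0],[0.004,0.0003,0]], rotation=[[0,0,0],[0,0,0],[0,0,0]])

```text
clock: 17.82
tcp_pos: [0.6262, 0.0657, 0.0344]
tcp_rot: [0.707, -0.707, -0.027, 0.028]
ft_force: [-2.5, 0.2, -4.0]
opening: 0.126
```

>>> send_rows(delta_pos=[[0.001,0.0001,0],[0.003,0.0002,0],[0.003,0.0002,0]], rotation=[[0,0,0],[0,0,0],[0,0,0]])

```text
clock: 18.07
tcp_pos: [0.6262, 0.0657, 0.0341]
tcp_rot: [0.707, -0.707, -0.026, 0.028]
ft_force: [-6.6, -1.3, -3.3]
opening: 0.124
```

The stop is felt: Fx -6.6 N and the TCP stalls at the expected depth. Setting the handle down.

>>> send_rows(delta_pos=[[0,0,-0.003],[0,0,-0.006],[0,0,-0.009],[0,0,-0.012],[0,0,-0.013],[0,0,-0.013]], rotation=[[0,0,0],[0,0,0],[0,0,0],[0,0,0],[0,0,0],[0,0,0]])

```text
clock: 18.57
tcp_pos: [0.6259, 0.0657, 0.0318]
tcp_rot: [-0.707, 0.707, 0.026, -0.029]
ft_force: [-10.1, -1.0, 4.3]
opening: 0.125
```

```bash
python3 - <<'E'
from h import *
s=sensors.read_state(); print(s['tcp_pos'],s['tcp_rot'],s['ft_force'],s['torque'])
shot('side','s5'); shot('scene','c5')
I=cv2.imread('pics/s5.png'); cv2.imwrite('pics/s5c.png',cv2.resize(I[120:230,180:350],(680,440),interpolation=cv2.INTER_CUBIC))
E
```

```text
[0.62591526 0.06565757 0.03182981] [-0.7065725   0.70658943  0.02578794 -0.02866472] [-10.09599717  -0.9840032    4.26055791] [-0.23483047  1.72822544 -0.02245855]
```

View pics/s5c.png

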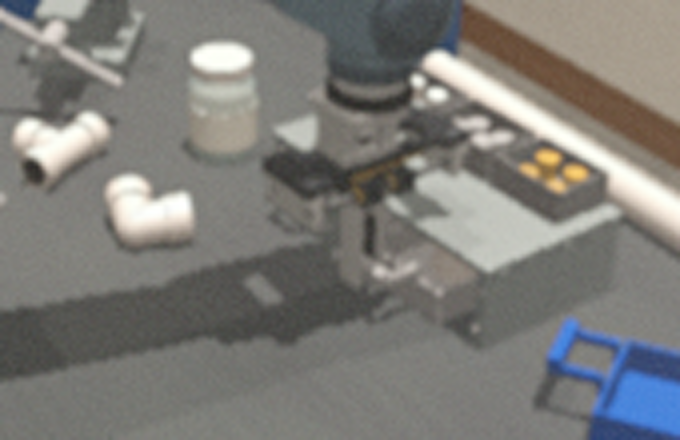

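>>> send_rows(delta_pos=[[0,0,0.0015],[0,0,0.0015]], rotation=[[0,0,0],[0,0,0]])

```text
clock: 18.83
tcp_pos: [0.6259, 0.0657, 0.0318]
tcp_rot: [0.707, -0.707, -0.026, 0.028]
ft_force: [-8.8, -2.0, 2.5]
opening: 0.123
```

>>> send_rows(delta_pos=[[0,0,0],[0,0,0],[0,0,0],[0,0,0],[0,0,0]], rotation=[[0,0,0],[0,0,0],[0,0,0],[0,0,0],[0,0,0]], claw=0.7)

```text
clock: 19.25
tcp_pos: [0.6285, 0.0656, 0.0327]
tcp_rot: [-0.707, 0.707, 0.028, -0.026]
ft_force: [0.1, -0.1, 0.4]
opening: 0.299
```

>>> send_rows(delta_pos=[[0,0,0.03],[0,0,0.08],[0,0,0.15],[0,0,0.25],[0,0,0.35],[-0.1,0,0.45],[-0.2,0,0.45],[-0.3,0,0.45]], rotation=[[0,0,0],[0,0,0],[0,0,0],[0,0,0],[0,0,0],[0,0,0],[0,0,0],[0,0,0]])

```text
clock: 19.92
tcp_pos: [0.5536, 0.0655, 0.1481]
tcp_rot: [-0.706, 0.707, 0.029, -0.025]
ft_force: [-0.1, -1.2, 0.0]
opening: 0.299
```

>>> send_rows(delta_pos=[[-0.1,0,0.1],[-0.25,0,0.1],[-0.4,0,0.1],[-0.4,0,0.1],[-0.4,0,0.1]], rotation=[[0,0,0],[0,0,0],[0,0,0],[0,0,0],[0,0,0]])

```text
clock: 20.33
tcp_pos: [0.4515, 0.0658, 0.1704]
tcp_rot: [-0.706, 0.707, 0.028, -0.026]
ft_force: [-0.1, 0.2, 0.4]
opening: 0.301
```

```bash
python3 - <<'E'
from h import *
d=shot('wrist','w6'); P=cloud(d); shot('side','s6'); shot('scene','c6')
a=np.radians(4.4); ex=np.array([np.cos(a),np.sin(a)]); ey=np.array([-ex[1],ex[0]])
X=P[...,:2]@ex-.676; Y=P[...,:2]@ey-.017; Z=P[...,2]
m=(Z>.052)&(Z<.063)&(X<-.02)&(X>-.1)&(abs(Y)<.08)
p=np.c_[X[m],Y[m]].astype(np.float32); print('bar (expect X -47)',len(p),cv2.minAreaRect(p))
m=(Z>.029)&(Z<.039)&(X<.01)&(X>-.03)&(abs(Y)<.08)
if m.any(): print('near wall X',np.percentile(X[m],[1,5,50,95]),Y[m].min(),Y[m].max())
m=(Z>.08)&(Z<.089); 
if m.any(): print('front X',[ (round(y,2),round(X[m&(abs(Y-y)<.01)].min(),4)) for y in np.arange(-.08,.1,.04) if (m&(abs(Y-y)<.01)).any()])
s=sensors.read_state(); print(s['clock'],s['tcp_pos'],s['ft_force'])
E
```

```text
bar (expect X -47) 575 ((-0.04715825244784355, 6.918050348758698e-05), (0.013112480752170086, 0.05840126797556877), 0.4173305630683899)
near wall X [-0.00930102 -0.00601346 -0.00327898  0.0046083 ] -0.055111410575406666 0.07023038948551387
front X [(np.float64(-0.08), np.float64(-0.0008)), (np.float64(-0.04), np.float64(-0.0012)), (np.float64(0.0), np.float64(-0.0015)), (np.float64(0.04), np.float64(-0.0008)), (np.float64(0.08), np.float64(-0.0017))]
20.4833 [0.45409717 0.0654371  0.17073479] [-0.43552481 -0.19331414  0.42779634]
```

View pics/w6.png

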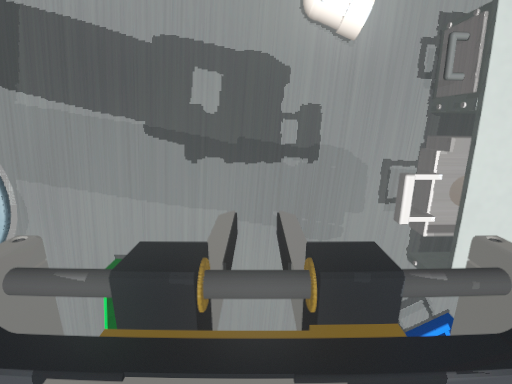

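View pics/s6.png

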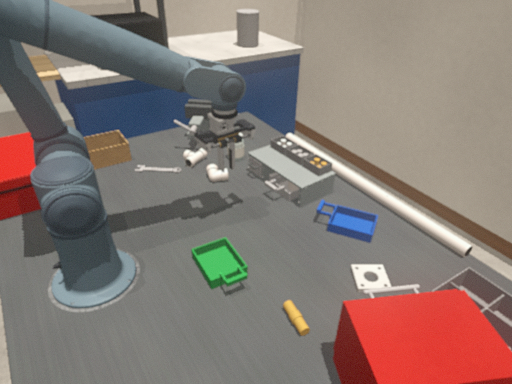

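Wrist view: tray in the bay with its bar at (406,199), only the handle outside the mouth and the coupling just visible at (458,190). Bar depth is -47 mm against an expected -47 mm. The side view shows the other parts in place. Handing in.

```bash
python3 -c "
from h import *
print(workorder.hand_in())"
```

```text
the job is handed in; nothing more can be done
None
```

The coupling is in the grey tray and the tray is in the bay, at the back stop as far as I can measure. I handed the job in at about 20.5 s of the 69 s allowed.

**What I did:**
- I stood the coupling upright in the middle of the tray, pinched the bar, eased it up about 3 mm and entered the bay clear of the left wall.
- I felt the left guide wall at about 2–3 N and slid in along it. The highest side force I read was 4.6 N.
- I stopped when the back stop was felt, with a highest reading of about 10 N, then set the tray down, let go and backed away.

**What the last checks showed:**
- **Depth:** the bar sits 47 mm outside the mouth, where it should be when home. The tray is within 0.4° of square to the bay.
- **Coupling:** the last wrist picture only just shows it inside the tray.
- **Arm and other parts:** the arm is clear of everything with its force reading near zero. The other parts look undisturbed in the pictures, though I did not measure their positions again.

**What disagreed:** the camera put the left wall's face about 3 mm further right than I felt it, so I trusted the touch. A later reading put the cabinet front about 1 mm nearer than my first one, which is within the calibration error. I read forces only at the end of each move, so a brief higher peak could have gone unseen.

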